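# Lock the spice turntable with its pin

### The arm

A 6-joint arm with a two-finger parallel gripper is mounted at the origin on a cart in front of the work surface, level with it; the furniture and walls round the work are solid. World frame = base frame: x ahead of the robot, y to its left, z up, the work surface at z = 0. Lengths are in mm, angles in rad, forces in N, time in s.
With the tool pointing down it reaches from about 350 to 775 mm from the base axis. Payload 7.3 kg.
Tool frame: the origin (TCP) lies at the very end of the fingers, on their centre line; the grasp point (between the pads) lies 19 mm behind it; z points along the fingers, x is the direction in which the jaws open and shut, and the axes are right-handed (so a half turn about z gives the same grasp; the last joint's range is limited). The gripper opens to 92 mm and grips with 3 to 60 N. Pads are 19 mm wide; open, the fingers measure 130 mm over their backs; the gripper's body (75 mm by 190 mm) begins 47 mm behind the grasp point.
Start: joints at [-1.334, 0.342, 1.524, -0, 1.275, -0.146], TCP at [196.121, -487.013, 226.741] pointing down, gripper open.
Joint ranges: [-2.53, 2.53], [-0.77, 2.02], [0.04, 2.7], [-1, 4.14], [0.28, 2.66], [-3.11, 3.11]. Speed limits (rad/s): [2.57, 2.57, 3.14, 3.14, 3.14, 3.14].

### API

Orientations are given as [roll, pitch, yaw] about the fixed x, y, z axes, in that order (R = Rz(yaw) Ry(pitch) Rx(roll)).
In Python, from plant import bot, capture, camera_params gives the robot as it stands.
- The arm moves only by the shell command python3 -m jog 'ROWS' [OPENING]. ROWS is a JSON object of lists of equal length, an entry for each row: "xyz": the shift along the world's x, y, z as a fraction of full scale, a list of three; "angular": the turn, a rotation vector about the world's x, y, z as a fraction of full scale, a list of three. In form: {"xyz": [[x, y, z], ...], "angular": [[wx, wy, wz], ...]}. A call has 1 to 10 rows; each row shifts and turns the pose as measured when the row begins; what a row does not reach is not made up. Full scale, the value 1, is 2 cm for a shift and 6 degrees for a turn. A row lasts 1/10 s, in which the tool goes at most 50 mm and 8.59 degrees, less where a joint would pass 70% of its speed; a pose out of reach is approached as far as the arm can. A call with a number of a shift or a turn outside -1 to 1 is refused whole. A call with a gripper value outside its range is refused whole. OPENING is the closure, from -1 (fully open) to 1 (shut), set as the call begins (- or left out, the last holds). The fingers move at their own pace and stop on an object; the grip force is fixed at half the most. Time passes only in rows, so rows that do not move let the fingers close. It gives the time, the measured TCP pose, the force and the opening at its end, in the units of the state.
- bot.get_obs(): the state, without advancing time (a new reading comes with each control period).
- capture(name): name is "side" or "top" or "wrist"; returns the picture (400x640x3 uint8, red, green, blue); there is no depth.
- camera_params(name): a dict with "fx", "fy", "cx", "cy" (pixels), "rvec" (rotation vector, rad) and "tvec" (3), from world to camera coordinates, as OpenCV has them. Camera axes: x right, y down, z forward; pixel columns grow to the right and rows downward; lengths in mm; the calibration is good to about 2 mm. A picture is of the moment at which its call begins: read the wrist's pose just before it. camera_params takes no time and is no camera call; for the wrist camera it gives the pose at the moment of the call.
- bot.close_job(): hands the job in, once; it reports no verdict.
The state is a dict: "time": time; "joint_positions": joint angles; "dq": joint speeds; "tau": joint torques, N m; "tool_pos": TCP position; "tcp_rot": TCP orientation; "contact_force": force on the tool from outside, world axes, zero at the start; "moment": the same for the moment, N m; "grip_width": finger opening in mm.
Only numpy, scipy, OpenCV 4.12 (cv2) and the standard library are available. Lean on these libraries where they do the work, as an engineer would, in place of code of your own. Each camera call takes 0.05 s, during which the arm holds its last target.

### The job

Lock the wooden turntable: take the locking pin out of its keeper beside the foot, put it through the steel-bushed hole near the edge of the board and, pressing only lightly, turn the board round with it until the tip drops into one of the holes of the index plate hidden underneath. Then push it fully home, with its collar flat on the board, and let go. What stands on the board must stay standing where it is.

Things in the scene. Friction and masses are not known exactly. Their poses are not given: they have to be found in the camera images.
- pin_knob (a point): Locking pin, upright, 70 mm long, 90 g: steel shank 10 mm thick and 26 mm long (last 3 mm taper to 6 mm), collar 24 mm wide and 4 mm thick, round black knob 21 mm wide and 40 mm high. This point lies on its axis inside the knob: 53 mm above the tip, 17 mm below the top; z runs up the pin. At the start it stands in its keeper.
- pin_collar (a point): Centre of the underside of the pin's collar, 26 mm above the tip. Collar underside on the top of the board = pin fully home.
- board_hole (a point): Centre of the mouth of the steel-bushed hole through the board, on the board's top face, 83 mm from the board's axis; its x axis points to that axis, z up. The hole is 12.4 mm wide and goes through the 10 mm board; a sprung ball in its side drags on the shank with 1 to 4 N, so the pin does not fall by itself.
- board_centre (a point): Centre of the top face of the turning board (round, wooden, 210 mm wide, 10 mm thick, top 43 mm above the worktop); the point lies on its upright axis. The board turns either way with slight friction (about 1 N at the pin hole) and stays where it is left. Behind it a shelf of pans overhangs the worktop 0.31 m up, with handles that stick out to x = 0.55 m: come in from the front.
- foot: Fixed steel foot, 180 mm wide, origin under its centre on the worktop, z up. Clamped on it is the index plate, 3 mm below the board and hidden by it: 8 evenly spaced holes, 12.5 mm wide, 18 mm deep, on the pin hole's circle; their angle is unknown. Turning either way, one comes under the pin within 10 to 56 mm of arc. With the tip on the plate, the collar is 13 mm above the board.
- keeper_mouth (a point): Centre of the mouth of the pin keeper, an upright steel tube of 25 mm outer diameter, 34 mm high, bore 12.4 mm, 150 mm from the board's axis. The pin's collar lies on this mouth at the start; lift the pin 28 mm or more straight up to free it.
- mustard_pot: Stoneware mustard pot, 64 mm diameter, 80 mm high, loose on the board; origin at the centre of its underside, z up.
- pepper_shaker: Tin pepper shaker, 46 mm diameter, 82 mm high, loose on the board; origin at the centre of its underside, z up.
- egg_cup: White egg cup, 46 mm diameter, 59 mm high, loose on the board; origin at the centre of its underside, z up.
Things that resemble listed ones, but are neither listed nor needed, are in the scene too. What is shaped like the egg_cup but orange is not meant.

How it is judged (in metres and radians):
On the way:
1. The pin is through the board's hole: collar less than 18 mm above the board and within 4 mm of the hole's axis (z of pin_collar in the frame of board_hole below 0.018 m and horizontal distance between pin_collar and board_hole below 0.004 m), for 0.2 s.
At the end, for the whole second after the job is handed in: Pin upright through the board's hole and in a hole of the index plate, fully home (collar within 2.5 mm of the board and 4 mm of the hole's axis, leaning under 0.12 rad); mustard pot, pepper shaker and egg cup upright and at rest in their places on the board (shifted on it by no more than 20 mm) (z of pin_collar in the frame of board_hole below 0.0025 m and horizontal distance between pin_collar and board_hole below 0.004 m and angle between pin_collar's own z axis and vertical below 0.12 rad and linear speed of each of mustard_pot, pepper_shaker, egg_cup below 0.02 m/s and angle between each of mustard_pot, pepper_shaker, egg_cup's own z axis and vertical below 0.15 rad and x of mustard_pot in the frame of board_centre between 0 and 0.05 m and y of mustard_pot in the frame of board_centre between -0.081 and -0.031 m and x of pepper_shaker in the frame of board_centre between -0.006 and 0.044 m and y of pepper_shaker in the frame of board_centre between 0.035 and 0.085 m and x of egg_cup in the frame of board_centre between 0.042 and 0.092 m and y of egg_cup in the frame of board_centre between -0.019 and 0.031 m); the robot touches nothing.
It fails at once if The pin is pressed against the foot or its index plate with more than 25 N (contact force between pin and foot above 25 N).
It fails at once if The mustard pot, pepper shaker or egg cup tips by more than 0.4 rad (angle between any of mustard_pot, pepper_shaker, egg_cup's own z axis and vertical above 0.4 rad).
It also fails if it takes over 67 s, if anything falls off the work surface, if the arm or the gripper's body presses on something with over 40 N, if the wrist force passes 120 N, or if a joint passes its speed limit or range.

## Working session

There is one attempt and no reset: what is moved stays moved. The work goes in short steps, Python scripts to look and compute and a shell command to move; the robot and the scene stay as the last step left them, time stands still between calls to the robot, and variables do not carry over. Pictures are saved under pics/ and viewed, and the job is handed in when it is done.

```bash
ls; mkdir -p pics; python3 - <<'E'
from plant import bot,capture,camera_params
import cv2
o=bot.get_obs();print(o)
for n in ("side","top","wrist"):
    print(n,camera_params(n))
    cv2.imwrite(f"pics/{n}0.png",capture(n)[:,:,::-1])
E
```

```text
pics
{'time': 0.0, 'joint_positions': array([-1.33400941e+00,  3.42698057e-01,  1.52498092e+00, -3.97049619e-05,
        1.27542596e+00, -1.45968625e-01]), 'dq': array([ 3.34452588e-04, -9.87942289e-04,  7.25266319e-04, -9.40048192e-04,
        9.92637478e-05,  4.12379666e-04]), 'tau': array([-1.22250778e-03, -4.31246281e+01, -2.44219655e+01,  7.16268551e-02,
        5.59550640e-02, -1.17703407e-04]), 'tool_pos': array([ 196.00546892, -486.60650181,  226.07037585]), 'tcp_rot': array([-3.14141026e+00,  1.50171943e-03, -1.18802906e+00]), 'contact_force': array([-0.25418036,  0.76002534, -0.0137626 ]), 'moment': array([-0.08509863,  0.02886535, -0.0095914 ]), 'grip_width': 92.03056278839794}
side {'fx': 473.3687981904417, 'fy': 473.3687981904417, 'cx': 319.19284023168, 'cy': 188.68427328595766, 'rvec': array([ 0.04145432, -2.70755919,  1.56962753]), 'tvec': array([522.35167147,  63.32604999, 894.41606838])}
top {'fx': 426.39359598311324, 'fy': 426.39359598311324, 'cx': 311.9692195936547, 'cy': 197.7651001337706, 'rvec': array([ 2.19337546, -2.15053673,  0.11184073]), 'tvec': array([ 33.45618953, 559.91440496, 876.16446031])}
wrist {'fx': 277.53977678986644, 'fy': 277.53977678986644, 'cx': 320.96836710898924, 'cy': 199.5450895453582, 'rvec': array([-2.40192417,  1.62196394,  0.23405251]), 'tvec': array([-523.50606646,  -34.77893061,  390.10796905])}
```

View pics/side0.png

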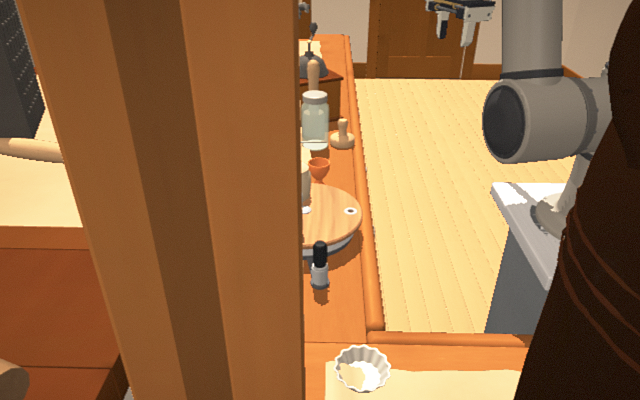

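View pics/top0.png

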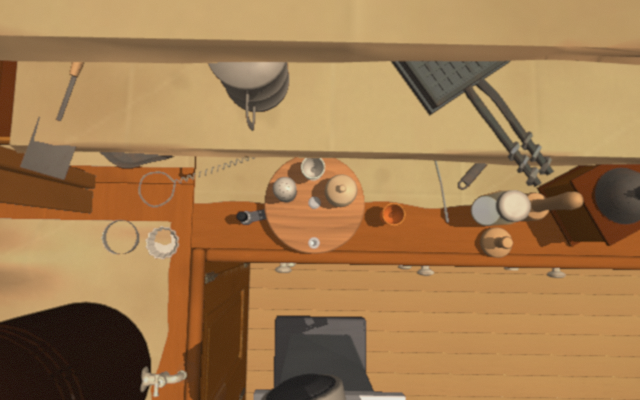

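View pics/wrist0.png

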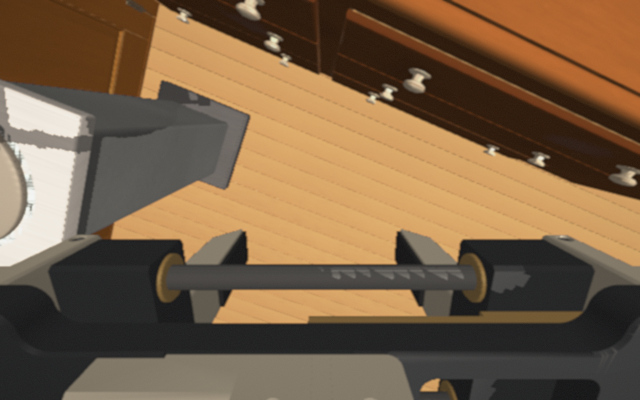

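```bash
python3 - <<'E'
import cv2,numpy as np
a=cv2.imread("pics/top0.png")[140:265,220:380]; b=cv2.imread("pics/side0.png")[170:300,280:400]
cv2.imwrite("pics/topc.png",cv2.resize(a,None,fx=5,fy=4.6,interpolation=3)[:600]) if 0 else cv2.imwrite("pics/topc.png",cv2.resize(a,None,fx=4.6,fy=4.6,interpolation=cv2.INTER_CUBIC))
cv2.imwrite("pics/sidec.png",cv2.resize(b,None,fx=4.6,fy=4.6,interpolation=cv2.INTER_CUBIC))
E
```

```text
(no output)
```

View pics/topc.png

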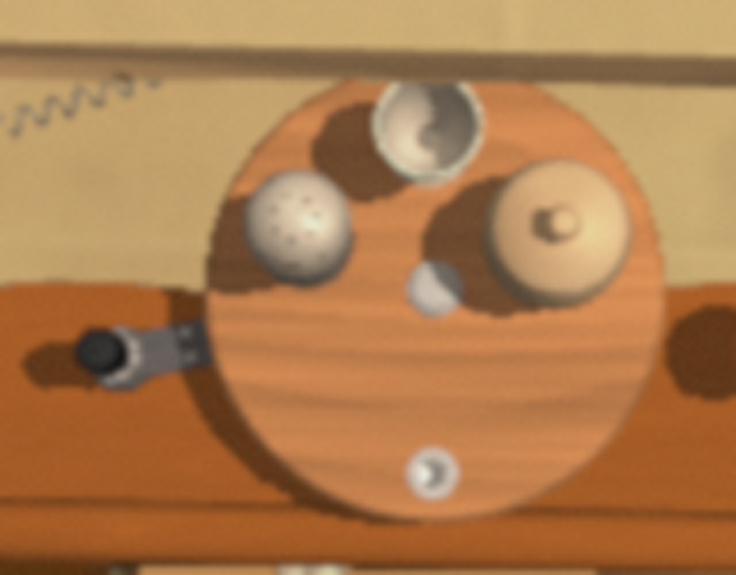

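View pics/sidec.png

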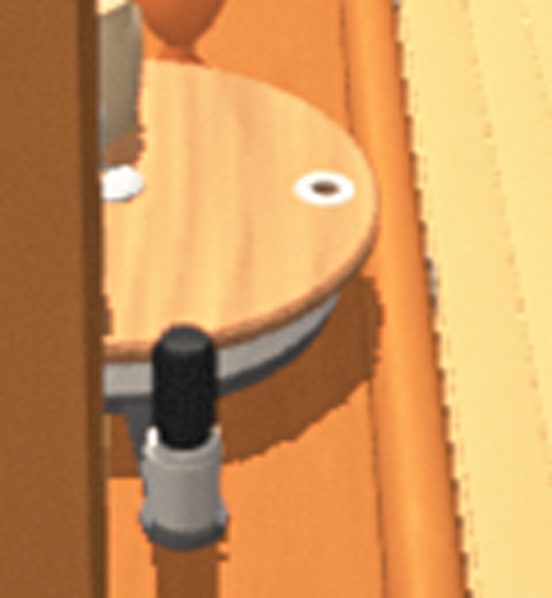

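```bash
cat > h.py <<'E'
import numpy as np,cv2
from plant import bot,capture,camera_params
def ray(cam,u,v,P=None):
    p=P or camera_params(cam);R=cv2.Rodrigues(p["rvec"])[0]
    d=R.T@np.array([(u-p["cx"])/p["fx"],(v-p["cy"])/p["fy"],1]);return -R.T@p["tvec"],d/np.linalg.norm(d)
def atz(cam,u,v,z,P=None):
    c,d=ray(cam,u,v,P);return c+d*(z-c[2])/d[2]
def tri(*rs):
    A=sum(np.eye(3)-np.outer(d,d) for c,d in rs);b=sum((np.eye(3)-np.outer(d,d))@c for c,d in rs)
    x=np.linalg.solve(A,b);return x,[np.linalg.norm((np.eye(3)-np.outer(d,d))@(x-c)) for c,d in rs]
def proj(cam,X,P=None):
    p=P or camera_params(cam);K=np.array([[p["fx"],0,p["cx"]],[0,p["fy"],p["cy"]],[0,0,1]])
    return cv2.projectPoints(np.array([X],float),p["rvec"],p["tvec"],K,None)[0].ravel()
E
python3 - <<'E'
from h import *
np.set_printoptions(precision=1,suppress=True)
print("hole",tri(ray("top",313.9,242.8),ray("side",350.4,210.7)),atz("top",313.9,242.8,43),atz("side",350.4,210.7,43))
print("ctr",tri(ray("top",314.3,202.6),ray("side",306.7,209.8)),atz("top",314.3,202.6,45))
print("pin",tri(ray("top",241.7,216.1),ray("side",320.2,242.4)),atz("top",241.7,216.1,78),atz("side",320.2,242.4,78))
for u,v in[(430,80),(208,300),(664,300),(440,520)]: print(atz("top",220+u/4.6,140+v/4.6,43))
for u,v,z in[(430,125,43+59),(298,222,125),(560,222,125)]: print(atz("top",220+u/4.6,140+v/4.6,z))
E
```

```text
hole (array([464.9,  38.7,  40.3]), [np.float64(0.5214416652120729), np.float64(0.5214416652120238)]) [464.4  38.7  43. ] [465.6  42.9  43. ]
ctr (array([545.9,  39.5,  41.2]), [np.float64(1.8472452115263989), np.float64(1.847245211526289)]) [547.4  39.5  45. ]
pin (array([515.4, 184.2,  75.5]), [np.float64(0.6055833617466949), np.float64(0.6055833617465394)]) [514.7 183.8  78. ] [515.9 187.6  78. ]
[643.  43.  43.]
[540.1 141.4  43. ]
[544.2 -64.8  43. ]
[443.5  34.7  43. ]
[612.   42.9 102. ]
[566.5  96.6 125. ]
[568.7 -11.3 125. ]
```

```bash
python3 - <<'E'
from h import *
from scipy.spatial.transform import Rotation as Ro
np.set_printoptions(precision=1,suppress=True)
for n,u,v in[("pan handle low end",251,125),("chain r",255,155),("chain l",180,182),("edge",315,155),("thin",437,160),("thin end",446,218),("black",465,185),("rods",530,180)]: print(n,atz("top",u,v,310),atz("top",u,v,330), atz("top",u,v,0))
o=bot.get_obs();c,d=ray("wrist",320,200);R=Ro.from_euler("xyz",o["tcp_rot"]).as_matrix()
print("cam in tool",R.T@(c-o["tool_pos"]),R.T@d)
a=cv2.imread("pics/top0.png")[0:270,130:560]
cv2.imwrite("pics/topd.png",cv2.resize(a,None,fx=1.85,fy=1.85,interpolation=cv2.INTER_CUBIC))
E
```

```text
pan handle low end [637.3 137.5 310. ] [631.9 134.5 330. ] [721.6 183.    0. ]
chain r [592.4 130.1 310. ] [588.4 127.4 330. ] [654.2 171.9   0. ]
chain l [550.2 238.  310. ] [547.6 231.8 330. ] [590.8 334.1  -0. ]
edge [594.2  42.  310. ] [590.2  42.1 330. ] [656.9  39.6   0. ]
thin [ 590.4 -137.4  310. ] [ 586.5 -131.5  330. ] [ 651.2 -229.9    0. ]
thin end [ 505.4 -149.7  310. ] [ 504.2 -143.3  330. ] [ 523.5 -248.3    0. ]
black [ 554.2 -178.   310. ] [ 551.4 -170.8  330. ] [ 596.8 -290.9    0. ]
rods [ 563.5 -273.5  310. ] [ 560.4 -263.1  330. ] [ 610.7 -434.3    0. ]
cam in tool [  -0.6  -75.7 -157.1] [-0.   0.3  1. ]
```

View pics/topd.png

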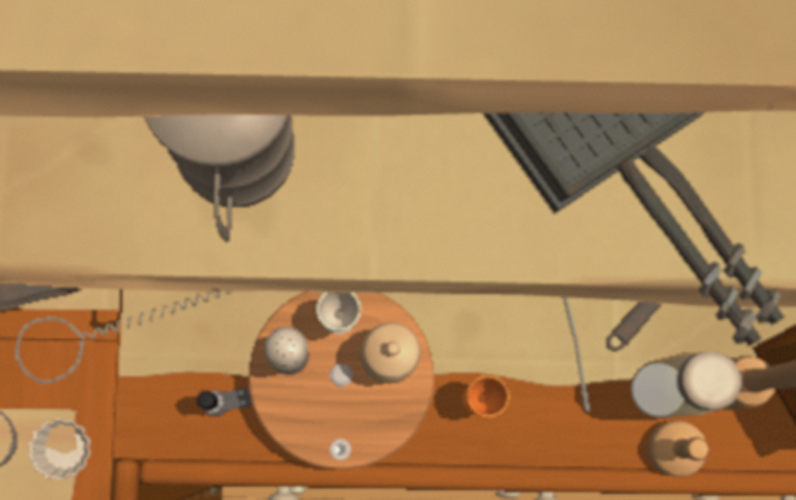

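```bash
python3 -m jog '{"xyz":[[0.5,0.85,0.1],[0.5,0.85,0.1],[0.5,0.85,0.1],[0.5,0.85,0.1],[0.5,0.85,0.1],[0.5,0.85,0.1],[0.5,0.85,0.1],[0.5,0.85,0.1],[0.5,0.85,0.1],[0.5,0.85,0.1]],"angular":[[0,0,1],[0,0,1],[0,0,1],[0,0,1],[0,0,1],[0,0,1],[0,0,1],[0,0,1],[0,0,1],[0,0,1]]}' 0
```

```text
time: 1.15
tool_pos: [297.0, -310.2, 243.6]
tcp_rot: [-3.138, 0.007, -0.104]
contact_force: [-0.7, -0.6, -1.0]
grip_width: 46.1
```

```bash
python3 -m jog '{"xyz":[[0.4,0.9,0],[0.4,0.9,0],[0.4,0.9,0],[0.4,0.9,0],[0.4,0.9,0],[0.4,0.9,0],[0.4,0.9,0],[0.4,0.9,0],[0.2,1,0],[0.2,1,0]],"angular":[[0,0,1],[0,0,1],[0,0,1],[0,0,1],[0,0,1],[0,0,1],[0,0,1],[0,0,1],[0,0,1],[0,0,1]]}'
python3 -m jog '{"xyz":[[0.1,1,0],[0.1,1,0],[0.1,1,0],[0.1,1,0],[0.1,1,0],[0.1,1,0],[0.1,1,0],[0.1,1,0],[0.1,1,0],[0.1,1,0]],"angular":[[0,0,1],[0,0,1],[0,0,1],[0,0,1],[0,0,1],[0,0,1],[0,0,0],[0,-1,0],[0,-1,0],[0,-1,0]]}'
```

```text
time: 2.15
tool_pos: [370.8, -117.5, 242.3]
tcp_rot: [-3.135, 0.007, 0.988]
contact_force: [-0.8, -0.7, 0.6]
grip_width: 45.7
time: 3.15
tool_pos: [392.2, 91.3, 241.1]
tcp_rot: [2.828, 0.029, 1.64]
contact_force: [-0.7, -0.3, -0.4]
grip_width: 46.1
```

```bash
python3 -m jog '{"xyz":[[0.2,0.95,-0.3],[0.2,0.95,-0.3],[0.2,0.95,-0.3],[0.2,0.95,-0.3],[0.2,0.9,-0.3],[0,0,0]],"angular":[[0,-1,-0.7],[0,0,0],[0,0,0],[0,0,0],[0,0,0],[0,0,0]]}'
python3 - <<'E'
from h import *
o=bot.get_obs();print(o["tool_pos"],o["tcp_rot"],o["joint_positions"])
print(proj("wrist",[515,185,78]),proj("wrist",[515,185,34]),proj("wrist",[464.5,39,43]),proj("wrist",[547,39,43]))
cv2.imwrite("pics/w1.png",capture("wrist")[:,:,::-1]);cv2.imwrite("pics/s1.png",capture("side")[:,:,::-1])
E
```

```text
time: 3.75
tool_pos: [408.0, 187.6, 210.3]
tcp_rot: [2.731, 0.033, 1.574]
contact_force: [-0.1, 0.3, -0.3]
grip_width: 45.8
[407.97343575 187.61206327 210.27149928] [2.73066536 0.03275363 1.57379441] [ 0.38645642  0.05204704  2.03135624 -0.27753793  0.70374104 -1.0140547 ]
[321.54740609 221.04427114] [322.53906401 198.33476176] [203.6016782  168.57901873] [219.2127643  217.44521775]
```

View pics/w1.png

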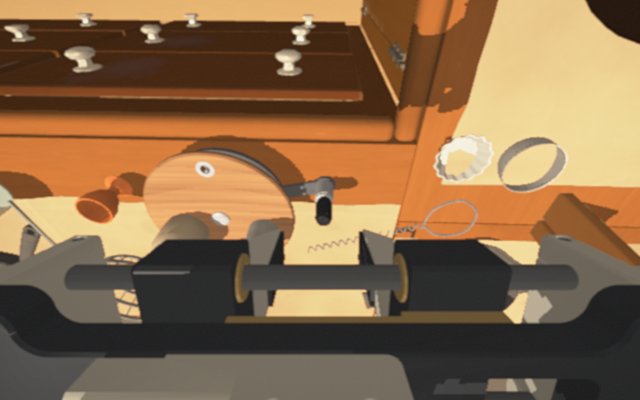

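View pics/s1.png

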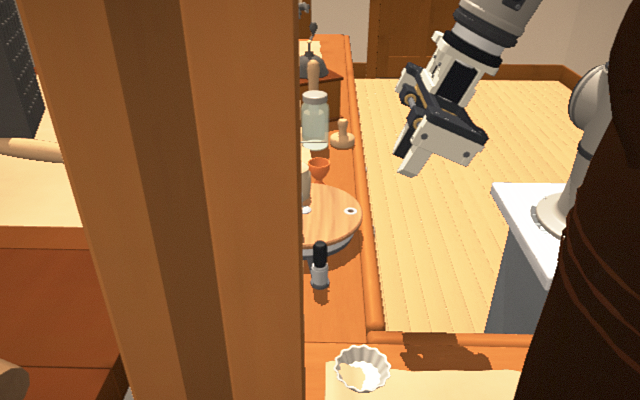

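```bash
python3 - <<'E'
from h import *
P=camera_params("wrist")
a=cv2.imread("pics/w1.png")[150:240,280:380]
cv2.imwrite("pics/w1c.png",cv2.resize(a,None,fx=6,fy=6,interpolation=cv2.INTER_CUBIC))
E
```

```text
(no output)
```

View pics/w1c.png

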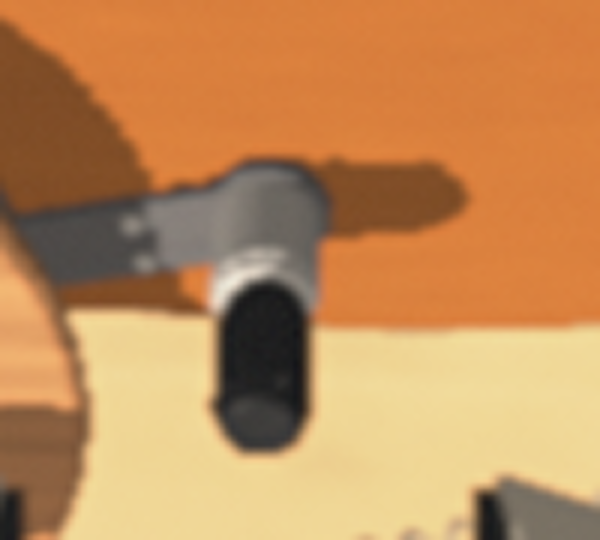

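```bash
python3 -m jog '{"xyz":[[0.7,0,-0.75],[0.7,0,-0.75],[0.7,0,-0.75],[0.7,0,-0.75],[0.7,0,-0.75],[0.6,0,-0.75],[0,0,0]],"angular":[[0.31,0,0],[0,0,0],[0,0,0],[0,0,0],[0,0,0],[0,0,0],[0,0,0]]}' 0.22
python3 - <<'E'
from h import *
o=bot.get_obs();print(o["tool_pos"],o["tcp_rot"],o["joint_positions"])
print(proj("wrist",[515,185,78]),proj("wrist",[515,185,38]),proj("wrist",[464.5,39,43]),proj("wrist",[547,39,43]))
im=capture("wrist")[:,:,::-1]
cv2.imwrite("pics/w2.png",im);cv2.imwrite("pics/w2c.png",cv2.resize(im[130:290,200:440],None,fx=3.2,fy=3.2,interpolation=cv2.INTER_CUBIC))
E
```

```text
time: 4.55
tool_pos: [493.0, 179.2, 121.5]
tcp_rot: [2.725, -0.001, 1.567]
contact_force: [-1.1, -0.2, -0.6]
grip_width: 35.7
[492.98253207 179.19490219 121.53351915] [ 2.72503018e+00 -5.25084155e-04  1.56655693e+00] [ 0.26878727  0.30723777  2.01440634 -0.26352826  0.43021949 -1.07943815]
[327.60934633 222.08551532] [326.74797986 190.73927033] [138.36869682 144.23245   ] [175.06642487 220.63790441]
```

View pics/w2c.png

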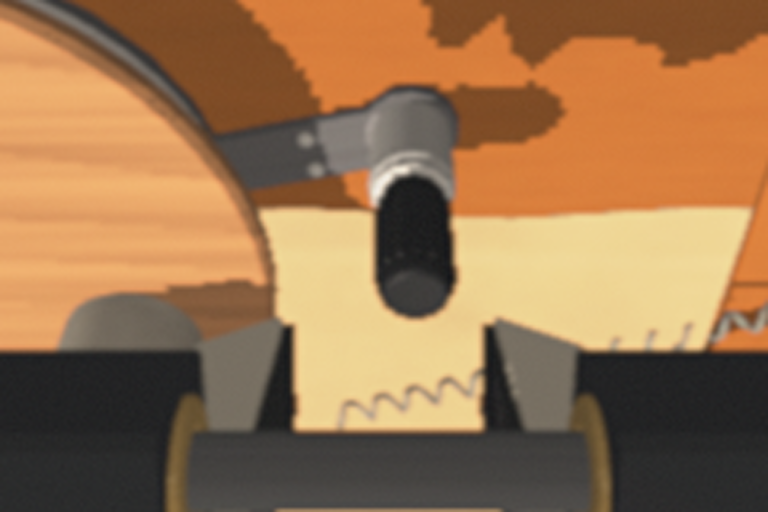

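```bash
python3 -m jog '{"xyz":[[-0.1,0.35,0],[0,0,0],[0.28,0,-0.63],[0.28,0,-0.63],[0.28,0,-0.63],[0.28,0,-0.63],[0,0,0]],"angular":[[0,0,0],[0,0,0],[0,0,0],[0,0,0],[0,0,0],[0,0,0],[0,0,0]]}'
python3 - <<'E'
from h import *
o=bot.get_obs();print(o["tool_pos"],o["tcp_rot"],o["contact_force"])
print(proj("wrist",[515,186.3,78]),proj("wrist",[515,186.3,38]))
im=capture("wrist")[:,:,::-1]
cv2.imwrite("pics/w3c.png",cv2.resize(im[130:290,200:440],None,fx=3.2,fy=3.2,interpolation=cv2.INTER_CUBIC))
E
```

```text
time: 5.3
tool_pos: [513.1, 187.9, 77.5]
tcp_rot: [2.714, -0.003, 1.569]
contact_force: [-0.1, -0.6, 0.4]
grip_width: 36.0
[513.07412636 187.87986706  77.52346061] [ 2.71446581 -0.00291516  1.56880042] [-0.11632321 -0.56707776  0.36894323]
[317.48747261 249.05690293] [317.81233837 206.0769989 ]
```

View pics/w3c.png

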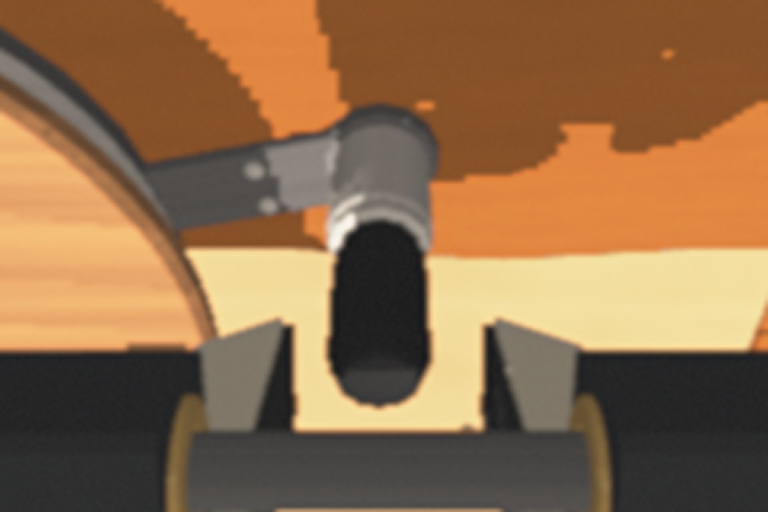

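```bash
python3 -m jog '{"xyz":[[0.22,-0.04,-0.5],[0.2,0,-0.5],[0.1,0,-0.5],[0,0,-0.1],[0,0,0]],"angular":[[0,0,0],[0,0,0],[0,0,0],[0,0,0],[0,0,0]]}'
python3 - <<'E'
from h import *
o=bot.get_obs();print(o["tool_pos"],o["tcp_rot"],o["contact_force"])
print(proj("wrist",[515,187,78]),proj("wrist",[515,187,38]))
im=capture("wrist")[:,:,::-1]
cv2.imwrite("pics/w4c.png",cv2.resize(im[130:290,200:440],None,fx=3.2,fy=3.2,interpolation=cv2.INTER_CUBIC))
E
```

```text
time: 5.85
tool_pos: [527.4, 190.4, 51.6]
tcp_rot: [2.722, 0.003, 1.566]
contact_force: [-0.3, 0.4, 0.4]
grip_width: 35.6
[527.40500994 190.38944014  51.57556452] [2.72181904 0.00282167 1.56633006] [-0.29985909  0.40495504  0.42513805]
[313.04428849 270.39463528] [314.56623574 216.89716492]
```

View pics/w4c.png

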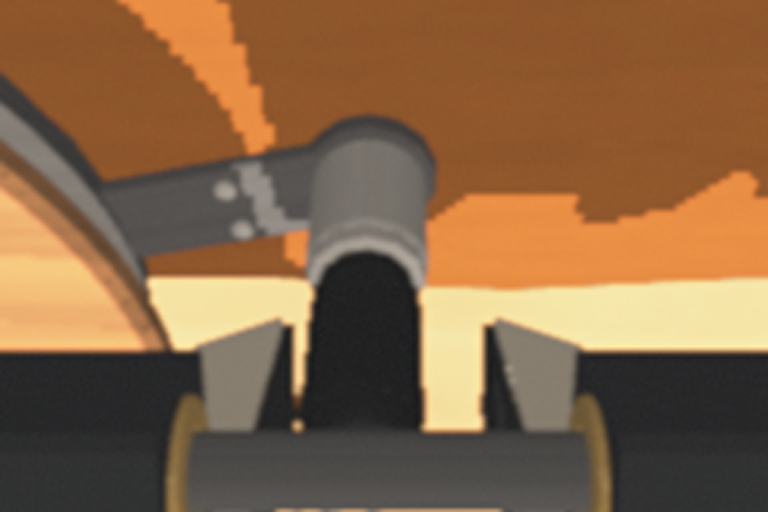

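```bash
python3 -m jog '{"xyz":[[-0.2,-0.17,0],[-0.05,0,-0.2],[0,0,-0.1],[0,0,0]],"angular":[[0,0,0],[0,0,0],[0,0,0],[0,0,0]]}'
python3 -m jog '{"xyz":[[0,0,0]],"angular":[[0,0,0]]}'
```

```text
time: 6.3
tool_pos: [523.4, 188.5, 49.8]
tcp_rot: [2.727, 0.006, 1.565]
contact_force: [0.6, 0.4, -0.1]
grip_width: 36.1
time: 6.4
tool_pos: [523.4, 188.5, 49.9]
tcp_rot: [2.727, 0.006, 1.565]
contact_force: [-0.2, -0.0, 0.1]
grip_width: 35.9
```

```bash
python3 -m jog '{"xyz":[[0,-0.12,-0.2],[0,0,-0.1],[0,0,0]],"angular":[[0,0,0],[0,0,0],[0,0,0]]}'
python3 -m jog '{"xyz":[[0,0,0],[0,0,0],[0,0,0],[0,0,0]],"angular":[[0,0,0],[0,0,0],[0,0,0],[0,0,0]]}' 1
```

```text
time: 6.7
tool_pos: [524.7, 187.2, 46.4]
tcp_rot: [2.731, 0.009, 1.563]
contact_force: [-0.1, -0.2, 0.3]
grip_width: 35.7
time: 7.1
tool_pos: [524.7, 187.2, 46.3]
tcp_rot: [2.731, 0.009, 1.563]
contact_force: [-0.6, -0.8, -0.1]
grip_width: 19.5
```

```bash
python3 -m jog '{"xyz":[[0,0,0]],"angular":[[0,0,0]]}'
python3 - <<'E'
from h import *
im=capture("wrist")[:,:,::-1]
cv2.imwrite("pics/w5c.png",cv2.resize(im[130:290,200:440],None,fx=3.2,fy=3.2,interpolation=cv2.INTER_CUBIC))
im=capture("side")[:,:,::-1]
cv2.imwrite("pics/s5c.png",cv2.resize(im[130:310,270:510],None,fx=3.2,fy=3.2,interpolation=cv2.INTER_CUBIC))
E
```

```text
time: 7.2
tool_pos: [524.7, 187.2, 46.2]
tcp_rot: [2.731, 0.009, 1.563]
contact_force: [0.5, -0.0, -0.8]
grip_width: 19.7
```

View pics/w5c.png

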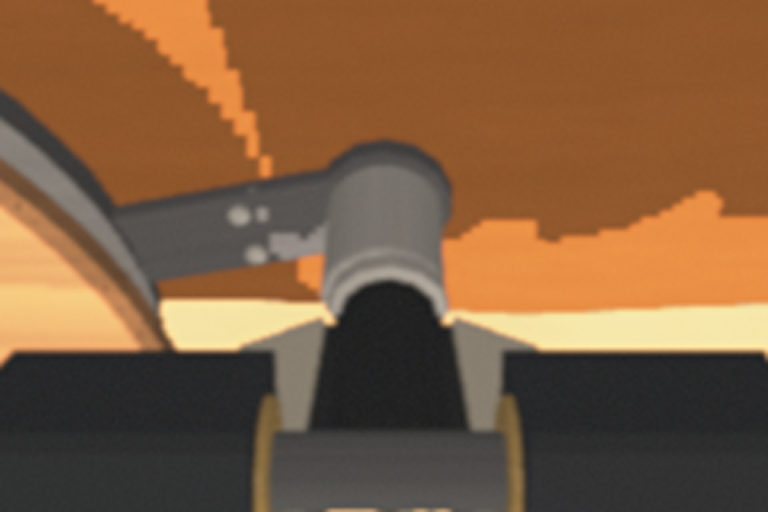

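View pics/s5c.png

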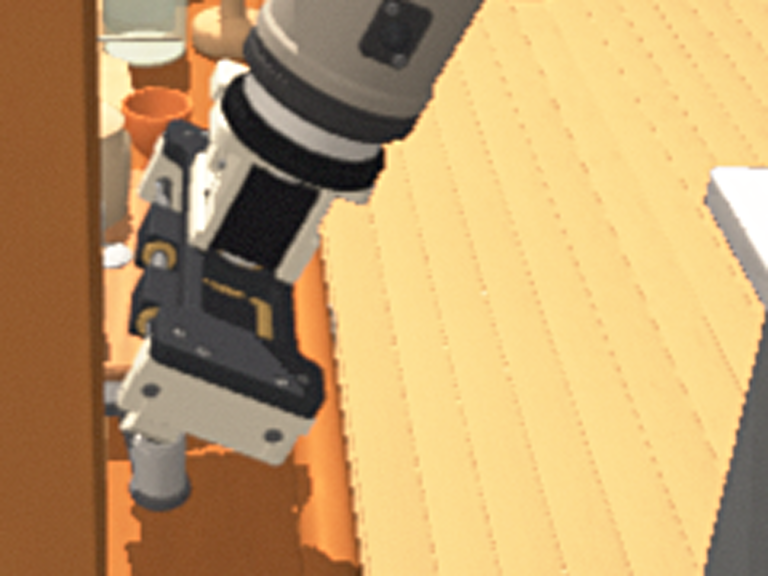

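```bash
python3 -m jog '{"xyz":[[0,0,0.2],[0,0,0.3],[0,0,0.4],[0,0,0.4],[0,0,0.4],[0,0,0.4],[0,0,0.4],[0,0,0.4],[0,0,0.2],[0,0,0]],"angular":[[0,0,0],[0,0,0],[0,0,0],[0,0,0],[0,0,0],[0,0,0],[0,0,0],[0,0,0],[0,0,0],[0,0,0]]}'
python3 - <<'E'
from h import *
im=capture("wrist")[:,:,::-1]
cv2.imwrite("pics/w6c.png",cv2.resize(im[130:290,200:440],None,fx=3.2,fy=3.2,interpolation=cv2.INTER_CUBIC))
im=capture("side")[:,:,::-1]
cv2.imwrite("pics/s6c.png",cv2.resize(im[130:310,270:510],None,fx=3.2,fy=3.2,interpolation=cv2.INTER_CUBIC))
E
```

```text
time: 8.3
tool_pos: [524.5, 187.4, 115.0]
tcp_rot: [2.73, 0.008, 1.564]
contact_force: [0.0, -0.0, -0.7]
grip_width: 19.7
```

View pics/w6c.png

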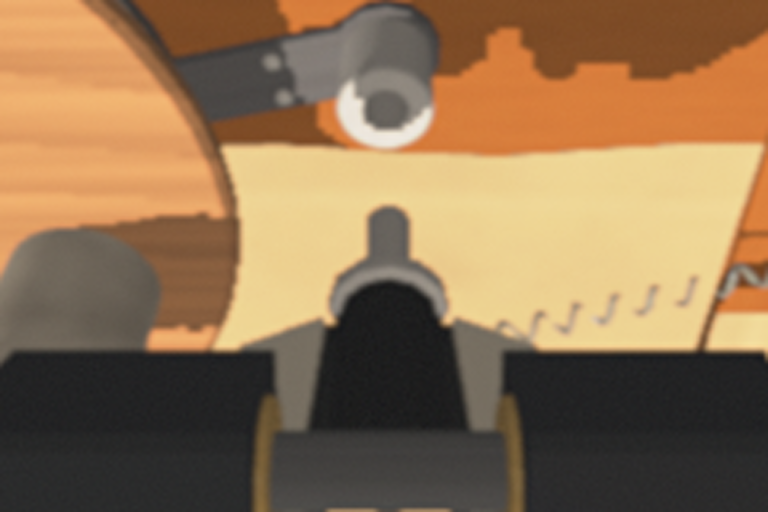

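View pics/s6c.png

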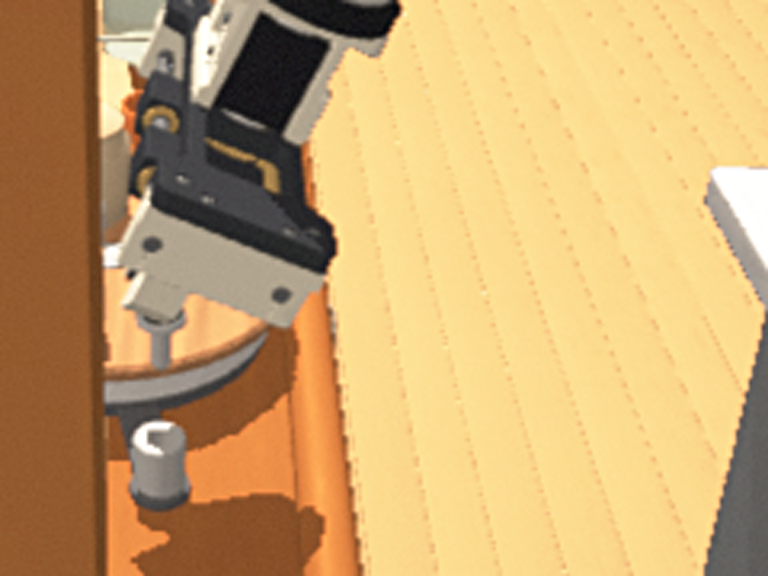

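```bash
python3 -m jog '{"xyz":[[-0.5,0,0],[-0.8,-0.3,0],[-0.8,-0.8,0],[-0.4,-1,0],[0,-1,0],[0,-1,0],[0,-1,0],[0,-0.9,0],[0,-0.6,0],[0,0,0]],"angular":[[0,0,0],[0,0,0],[0,0,0],[0,0,0],[0,0,0],[0,0,0],[0,0,0],[0,0,0],[0,0,0],[0,0,0]]}'
python3 - <<'E'
from h import *
o=bot.get_obs();print(o["tool_pos"],o["tcp_rot"],o["contact_force"])
print(proj("wrist",[464.5,39,43]))
im=capture("wrist")[:,:,::-1]
cv2.imwrite("pics/w7c.png",cv2.resize(im[130:290,200:440],None,fx=3.2,fy=3.2,interpolation=cv2.INTER_CUBIC))
im=capture("side")[:,:,::-1]
cv2.imwrite("pics/s7c.png",cv2.resize(im[130:280,290:490],None,fx=4,fy=4,interpolation=cv2.INTER_CUBIC))
im=capture("top")[:,:,::-1]
cv2.imwrite("pics/t7c.png",cv2.resize(im[140:270,220:380],None,fx=4.5,fy=4.5,interpolation=cv2.INTER_CUBIC))
E
```

```text
time: 9.4
tool_pos: [461.5, 51.8, 108.6]
tcp_rot: [2.744, 0.01, 1.566]
contact_force: [-0.3, 0.4, -0.8]
grip_width: 20.0
[461.53512595  51.76079391 108.59800436] [2.74393238 0.01027597 1.56616249] [-0.28751374  0.42600717 -0.76551635]
[305.31435412 187.25795409]
```

View pics/w7c.png

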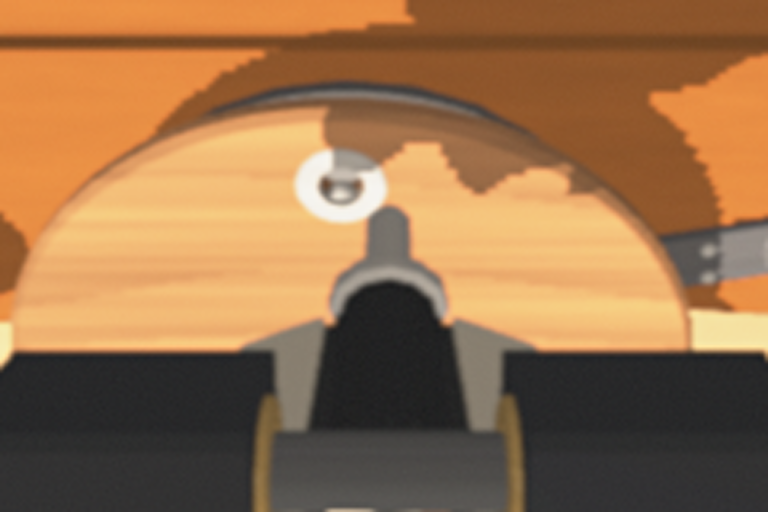

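View pics/s7c.png

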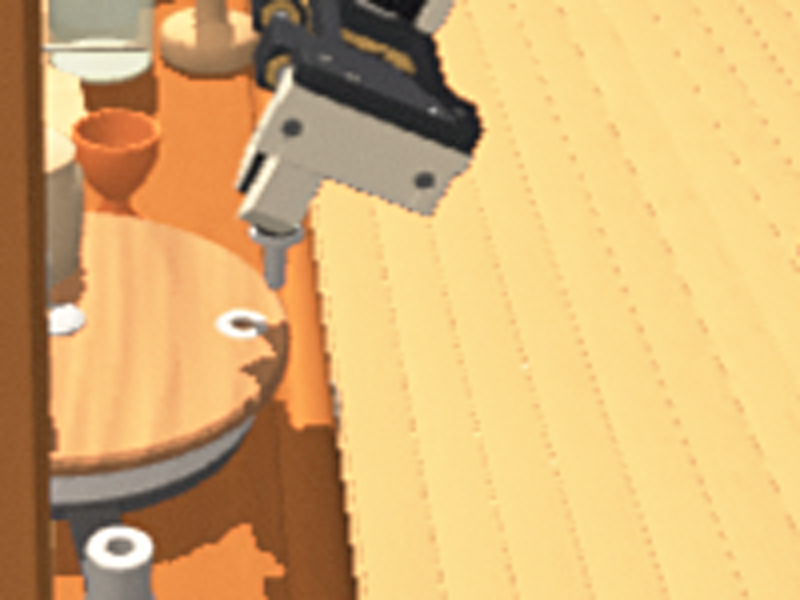

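View pics/t7c.png

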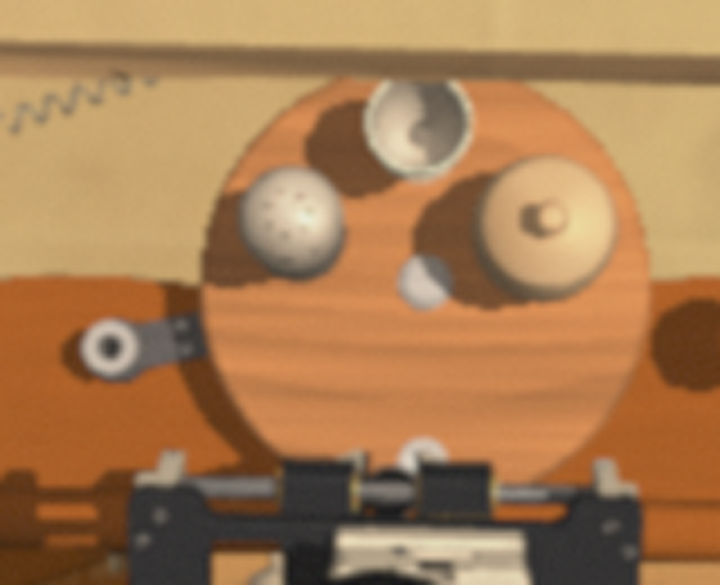

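```bash
python3 - <<'E'
from h import *
np.set_printoptions(precision=1,suppress=True)
k=atz("top",220+110/4.5,140+347/4.5,34);h=atz("top",313.9,242.8,43)
ks=atz("side",290+120/4,130+547/4,34);hs=atz("side",290+241/4,130+324/4,43)
o=bot.get_obs();T=o["tool_pos"];print(T,o["tcp_rot"])
print("keeper",k,ks,"hole",h,hs)
print("TCP target xy top",np.array([524.7,187.2])+(h-k)[:2],"side",np.array([524.7,187.2])+(hs-ks)[:2])
hw=atz("wrist",200+340/3.2,130+186/3.2,43);print("hole wrist",hw)
# tip (bottom end circle centre approx), z
for z in (T[2]-38,):
  print("tip",z,atz("wrist",200+389/3.2,130+213/3.2,z),atz("wrist",200+389/3.2,130+207/3.2,z))
for z in (T[2]-12,): print("collar edge centre",atz("wrist",200+388/3.2,130+300/3.2,z))
# check with side: tip
print("tip side",atz("side",290+275/4,130+287/4,T[2]-38))
P=camera_params("wrist")
for dx in (-8,-6,-4,-2): print(dx,proj("wrist",[T[0]+dx,T[1]-0.2,T[2]-38]),)
E
```

```text
[462.   53.1 108.8] [2.7 0.  1.6]
keeper [515.  185.1  34. ] [516.  190.2  34. ] hole [464.4  38.7  43. ] [465.9  43.9  43. ]
TCP target xy top [474.1  40.8] side [474.7  40.9]
hole wrist [466.   41.1  43. ]
tip 70.80790983642406 [452.6  53.8  70.8] [451.   53.8  70.8]
collar edge centre [454.1  53.8  96.8]
tip side [452.6  57.3  70.8]
-8 [320.3 198. ]
-6 [320.3 200.2]
-4 [320.3 202.3]
-2 [320.3 204.5]
```

```bash
python3 -m jog '{"xyz":[[0.4,-0.4,-0.1],[0.24,-0.22,-0.1],[0,0,0],[0,0,0]],"angular":[[0,0,0],[0,0,0],[0,0,0],[0,0,0]]}'
python3 -m jog '{"xyz":[[0,0,0]],"angular":[[0,0,0]]}'
```

```text
time: 9.95
tool_pos: [474.3, 43.0, 104.2]
tcp_rot: [2.745, 0.01, 1.572]
contact_force: [-0.2, 0.1, -1.0]
grip_width: 19.9
time: 10.05
tool_pos: [474.0, 43.4, 104.1]
tcp_rot: [2.745, 0.01, 1.572]
contact_force: [0.2, 0.7, -0.5]
grip_width: 20.1
```

```bash
python3 -m jog '{"xyz":[[0.03,-0.18,0],[0.02,0,-0.3],[0.02,0,-0.3],[0,0,-0.1],[0,0,0]],"angular":[[0,0,0],[0,0,0],[0,0,0],[0,0,0],[0,0,0]]}'
python3 - <<'E'
from h import *
o=bot.get_obs();print(o["tool_pos"],o["tcp_rot"],o["contact_force"])
im=capture("wrist")[:,:,::-1]
cv2.imwrite("pics/w8c.png",cv2.resize(im[130:290,200:440],None,fx=3.2,fy=3.2,interpolation=cv2.INTER_CUBIC))
im=capture("side")[:,:,::-1]
cv2.imwrite("pics/s8c.png",cv2.resize(im[160:235,310:410],None,fx=7,fy=7,interpolation=cv2.INTER_CUBIC))
E
```

```text
time: 10.55
tool_pos: [474.7, 40.0, 88.7]
tcp_rot: [2.747, 0.01, 1.573]
contact_force: [-1.4, 1.2, -1.3]
grip_width: 19.8
[474.66149557  40.01634891  88.71717966] [2.74673551 0.0097935  1.5727828 ] [-1.37676274  1.18345507 -1.25569505]
```

View pics/w8c.png

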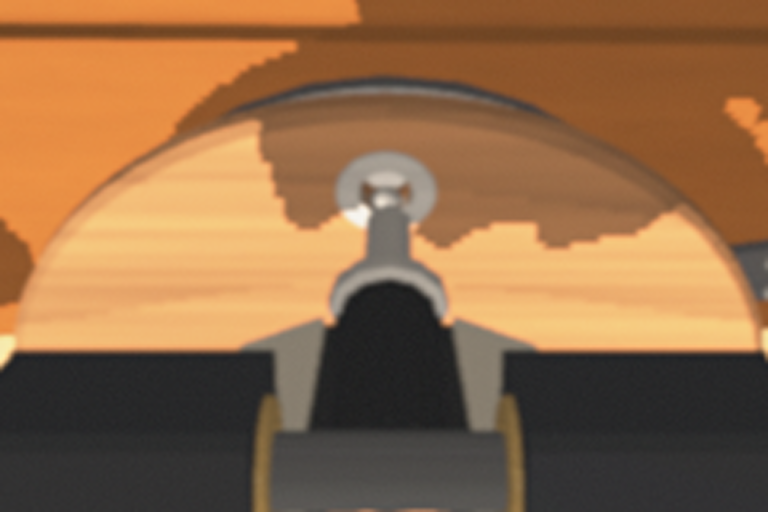

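View pics/s8c.png

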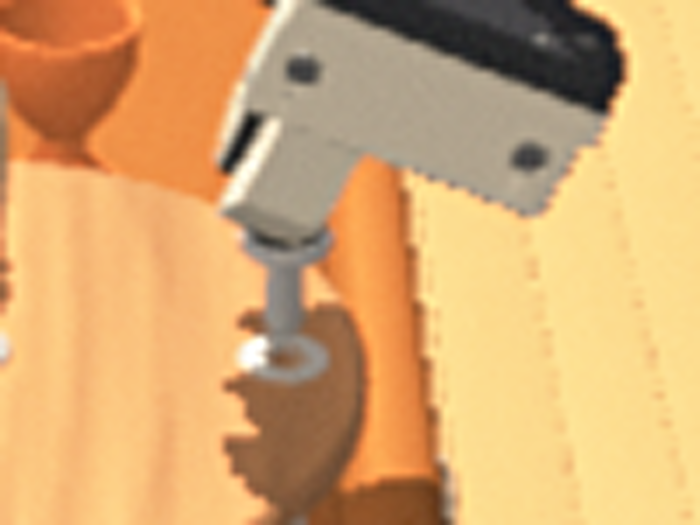

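```bash
python3 -m jog '{"xyz":[[0,0,-0.2],[0,0,-0.2],[0,0,-0.15],[0,0,0]],"angular":[[0,0,0],[0,0,0],[0,0,0],[0,0,0]]}'
```

```text
time: 11.05
tool_pos: [477.6, 39.8, 84.5]
tcp_rot: [2.753, 0.009, 1.573]
contact_force: [-0.1, -0.2, -1.7]
grip_width: 19.9
```

```bash
python3 - <<'E'
from h import *
o=bot.get_obs();print(o["joint_positions"],o["tool_pos"],o["contact_force"],o["moment"])
E
```

```text
[-0.09647259  0.30618651  2.16672037  0.10461814  0.28259933 -1.76631619] [477.64799247  39.83923196  84.51409495] [-0.11761171 -0.24538447 -1.68453888] [ 0.11768765  0.18346379 -0.04639123]
```

```bash
cat > kin.py <<'E'
import numpy as np
from scipy.spatial.transform import Rotation as Ro
from scipy.optimize import least_squares
Rz=lambda a:Ro.from_euler('z',a).as_matrix();Ry=lambda a:Ro.from_euler('y',a).as_matrix()
D=[([-1.33400941,.342698,1.524981,-.00004,1.275426,-.145969],[196.005,-486.607,226.07],[-3.14141,.0015,-1.18803]),
([.38645642,.05204704,2.03135624,-.27753793,.70374104,-1.0140547],[407.973,187.612,210.271],[2.73066536,.03275363,1.57379441]),
([.26878727,.30723777,2.01440634,-.26352826,.43021949,-1.07943815],[492.9825,179.1949,121.5335],[2.72503,-.0005,1.566557]),
([-.09647259,.30618651,2.16672037,.10461814,.28259933,-1.76631619],[477.648,39.8392,84.514],[2.753,.009,1.573])]
def fk(q,p):
    a,h,L1,L2,e,L3=p
    R=Rz(q[0]);t=np.array([0,0,h])+R@np.array([a,0,0])
    R=R@Ry(q[1]);t=t+R@np.array([0,0,L1])
    R=R@Ry(q[2]);t=t+R@np.array([e,0,L2])
    R=R@Rz(q[3])@Ry(q[4])@Rz(q[5]);t=t+R@np.array([0,0,L3])
    return t,R
def fit():
    f=lambda p:np.concatenate([fk(q,p)[0]-t for q,t,_ in D])
    return least_squares(f,[0,300,400,400,0,250])
E
python3 - <<'E'
from kin import *
s=fit();print(s.x,s.fun)
for q,t,r in D:
    Rm=Ro.from_euler('xyz',r).as_matrix(); print(fk(q,s.x)[1].T@Rm)
E
```

```text
[ 198.65480337 -101.39267515  246.07252875  215.36825222 -129.36648991
  -46.48449886] [-72.8006445  -23.94189097  11.48867709   1.92935242 -11.91763987
 -16.22117661 -11.62568918 -41.36548571   1.77712968  10.23332891
 -88.4128849    2.95537011]
[[-1.00000000e+00  1.39913160e-06 -1.82724982e-06]
 [-1.39913256e-06 -1.00000000e+00  5.26294002e-07]
 [-1.82724908e-06  5.26296559e-07  1.00000000e+00]]
[[-1.00000000e+00  4.94076127e-09 -4.07087139e-09]
 [-4.94076120e-09 -1.00000000e+00  2.23204743e-09]
 [-4.07087136e-09  2.23204748e-09  1.00000000e+00]]
[[-1.00000000e+00 -1.02155685e-05  2.29168888e-05]
 [ 1.02155646e-05 -1.00000000e+00 -1.71702777e-07]
 [ 2.29168905e-05 -1.71468668e-07  1.00000000e+00]]
[[-9.99999958e-01  2.73816314e-04  9.17814411e-05]
 [-2.73825547e-04 -9.99999957e-01 -1.00603795e-04]
 [ 9.17538902e-05 -1.00628923e-04  9.99999991e-01]]
```

```bash
cat > kin2.py <<'E'
from kin import *
def fk(q,p):
    h,L1,L2,b,L4,d5,L3=p
    R=Rz(q[0]);t=np.array([0,0,h])+R@np.array([0,b,0])
    R=R@Ry(q[1]);t=t+R@np.array([0,0,L1])
    R=R@Ry(q[2]);t=t+R@np.array([0,0,L2])
    R=R@Rz(q[3]);t=t+R@np.array([0,d5,0]);R=R@Ry(q[4])
    R=R@Rz(q[5]);t=t+R@np.array([0,0,L3])
    return t,R
def fit():
    import warnings
    def f(p): 
        return np.concatenate([fk(q,list(p[:4])+[0]+list(p[4:]))[0]-t for q,t,_ in D])
    return min((least_squares(f,x0) for x0 in ([200,400,400,50,50,250],[200,400,400,50,0,350],[100,400,350,0,70,300])),key=lambda s:s.cost)
E
python3 - <<'E'
from kin2 import *
np.set_printoptions(precision=2,suppress=True)
s=fit();print(s.x,s.fun)
E
```

```text
[163.22 482.64 367.48  79.07  -5.38 277.54] [-4.    5.05  6.69 -4.38  3.27  1.7   0.36  2.05 -1.76  5.71 -4.43 -6.63]
```

```bash
cat > kin3.py <<'E'
from kin import *
def fk(q,p):
    h,L1,L2,b,L3,e,f,a=p
    R=Rz(q[0]);t=np.array([0,0,h])+R@np.array([a,b,0])
    R=R@Ry(q[1]);t=t+R@np.array([0,0,L1])
    R=R@Ry(q[2]);t=t+R@np.array([e,0,L2])
    R=R@Rz(q[3])@Ry(q[4]);t=t+R@np.array([f,0,0])
    R=R@Rz(q[5]);t=t+R@np.array([0,0,L3])
    return t,R
def fit(mask=(1,1,1)):
    m=np.array([1]*5+list(mask),float)
    f=lambda p:np.concatenate([fk(q,p*m)[0]-t for q,t,_ in D])
    s=least_squares(f,[163,480,370,79,277,0,0,0]);s.x=s.x*m;return s
E
python3 - <<'E'
from kin3 import *
np.set_printoptions(precision=2,suppress=True)
for m in [(1,0,0),(0,1,0),(0,0,1),(1,1,0),(1,1,1)]:
    s=fit(m);print(m,s.x,s.fun)
E
```

```text
(1, 0, 0) [222.9  506.2  379.6   76.4  318.08  46.5    0.     0.  ] [ 0.  0.  0.  0. -0.  0.  0. -0. -0. -0. -0. -0.]
(0, 1, 0) [167.73 471.13 364.15  72.92 274.12   0.    -7.57   0.  ] [-4.62  4.36  4.72 -3.41  4.98  0.61 -1.27  2.86 -1.17  6.15 -6.14 -4.16]
(0, 0, 1) [162.17 463.54 354.91  72.92 263.85   0.     0.    19.3 ] [-4.55  4.01  5.   -3.34  5.26 -1.02 -1.67  2.04 -0.96  6.61 -5.72 -3.02]
(1, 1, 0) [222.9  506.2  379.6   76.4  318.08  46.5   -0.     0.  ] [ 0.  0. -0.  0. -0.  0. -0. -0. -0. -0. -0. -0.]
(1, 1, 1) [222.9  506.2  379.6   76.4  318.08  46.5    0.     0.  ] [ 0.  0. -0.  0. -0.  0. -0. -0. -0.  0. -0.  0.]
```

```bash
cat > ik.py <<'E'
from kin3 import *
P=fit((1,0,0)).x
lo=np.array([-2.53,-.77,.04,-1,.28,-3.11]);hi=np.array([2.53,2.02,2.7,4.14,2.66,3.11])
M=np.diag([-1,-1,1.])
def ik(t,tilt,yaw,q0=(-.09,.3,2.1,.1,.5,-1.7)):
    # tool: yaw, down, tilted forward about jaw axis
    Rt=Ro.from_euler('z',yaw).as_matrix()@Ro.from_euler('x',np.pi-tilt).as_matrix()
    def f(q):
        x,R=fk(q,P);R=R@M
        return np.concatenate([(x-t),300*Ro.from_matrix(Rt@R.T).as_rotvec()])
    s=least_squares(f,q0,bounds=(lo-2,hi+2));return s.x,np.abs(s.fun).max()
E
python3 - <<'E'
from ik import *
np.set_printoptions(precision=2,suppress=True)
for tilt in (0,.1,.2,.3):
    off=19*np.sin(tilt);
    g=lambda x,y,z:np.array([x+off,y,z-19*np.cos(tilt)])
    print("tilt",tilt)
    for n,p,yaw in [("keeper",(515,187,64),1.57),("kp lift",(515,187,132),1.57),("hole hi",(464.5,39.5,105),1.57),("plate",(464.5,39.5,86),1.57),("home",(464.5,39.5,73),1.57),("home+",(482,91,73),.9+.0),("home-",(482,-12,73),1.57),("home+ rot",(482,91,73),1.57)]:
        q,e=ik(g(*p),tilt,yaw);print(n,q,round(e,2))
E
```

```text
tilt 0
keeper [ 0.21  0.59  1.68 -0.    0.87 -1.36] 0.0
kp lift [ 0.21  0.5   1.62 -0.    1.03 -1.36] 0.0
hole hi [-0.08  0.41  1.87  0.    0.86 -1.65] 0.0
plate [-0.08  0.44  1.89  0.    0.81 -1.65] 0.0
home [-0.08  0.46  1.9   0.    0.78 -1.65] 0.0
home+ [ 0.03  0.5   1.83  0.    0.81 -0.87] 0.0
home- [-0.18  0.49  1.86  0.    0.8  -1.75] 0.0
home+ rot [ 0.03  0.5   1.83 -0.    0.81 -1.54] 0.0
tilt 0.1
keeper [ 0.22  0.56  1.76 -0.03  0.73 -1.33] 0.0
kp lift [ 0.22  0.46  1.7  -0.03  0.89 -1.33] 0.0
hole hi [-0.09  0.37  1.95  0.01  0.72 -1.66] 0.0
plate [-0.09  0.4   1.97  0.01  0.67 -1.67] 0.0
home [-0.09  0.43  1.98  0.01  0.63 -1.67] 0.0
home+ [ 0.07  0.48  1.89 -0.1   0.71 -0.75] 0.0
home- [-0.2   0.45  1.94  0.03  0.66 -1.79] 0.0
home+ rot [ 0.03  0.46  1.91 -0.01  0.67 -1.53] 0.0
tilt 0.2
keeper [ 0.23  0.53  1.84 -0.08  0.58 -1.27] 0.0
kp lift [ 0.23  0.42  1.78 -0.07  0.75 -1.29] 0.0
hole hi [-0.09  0.33  2.03  0.03  0.58 -1.69] 0.0
plate [-0.09  0.37  2.05  0.04  0.52 -1.69] 0.0
home [-0.09  0.4   2.06  0.04  0.49 -1.69] 0.0
home+ [ 0.12  0.46  1.93 -0.25  0.62 -0.59] 0.0
home- [-0.21  0.42  2.02  0.08  0.51 -1.85] 0.0
home+ rot [ 0.03  0.43  1.99 -0.01  0.52 -1.52] 0.0
tilt 0.3
keeper [ 0.25  0.5   1.92 -0.17  0.43 -1.17] 0.0
kp lift [ 0.25  0.39  1.86 -0.13  0.61 -1.23] 0.0
hole hi [-0.1   0.31  2.11  0.07  0.43 -1.73] 0.0
plate [-0.1   0.35  2.13  0.08  0.37 -1.74] 0.0
home [-0.1   0.38  2.14  0.09  0.33 -1.75] 0.0
home+ [ 0.17  0.45  1.98 -0.44  0.55 -0.37] 0.0
home- [-0.23  0.4   2.1   0.19  0.36 -1.96] 0.0
home+ rot [ 0.04  0.41  2.07 -0.03  0.36 -1.5 ] 0.0
```

```bash
python3 -m jog '{"xyz":[[0,0,0.8],[0,0.4,0.7],[0,1,0.1],[0,1,0],[0,1,0],[0.1,1,0],[0.4,1,0],[0.7,0.9,0],[0.7,0.4,0],[0.3,0,0]],"angular":[[0,0,0],[0,0,0],[0,0,0],[0,0,0],[0,0,0],[0,0,0],[0,0,0],[0,0,0],[0,0,0],[0,0,0]]}'
python3 -m jog '{"xyz":[[0,0,0],[0,0,0]],"angular":[[0,0,0],[0,0,0]]}'
```

```text
time: 12.05
tool_pos: [522.1, 179.0, 118.2]
tcp_rot: [2.752, 0.008, 1.571]
contact_force: [0.5, -0.6, -1.6]
grip_width: 19.7
time: 12.25
tool_pos: [521.8, 178.4, 117.7]
tcp_rot: [2.753, 0.009, 1.571]
contact_force: [-0.9, -0.1, -1.2]
grip_width: 20.0
```

```bash
python3 -m jog '{"xyz":[[0.15,0.44,0],[0,0,0],[0,0,-0.4],[0,0,-0.4],[0,0,0]],"angular":[[0,-0.21,0],[0,0,0],[0,0,0],[0,0,0],[0,0,0]]}'
python3 - <<'E'
from h import *
im=capture("wrist")[:,:,::-1]
cv2.imwrite("pics/w9c.png",cv2.resize(im[130:290,200:440],None,fx=3.2,fy=3.2,interpolation=cv2.INTER_CUBIC))
o=bot.get_obs();print(o["tool_pos"],o["tcp_rot"])
E
```

```text
time: 12.75
tool_pos: [522.5, 184.2, 99.9]
tcp_rot: [2.734, 0.01, 1.568]
contact_force: [0.6, -0.0, -0.9]
grip_width: 19.9
[522.74732751 184.29161064 100.41052016] [2.73364642 0.00971605 1.56788301]
```

View pics/w9c.png

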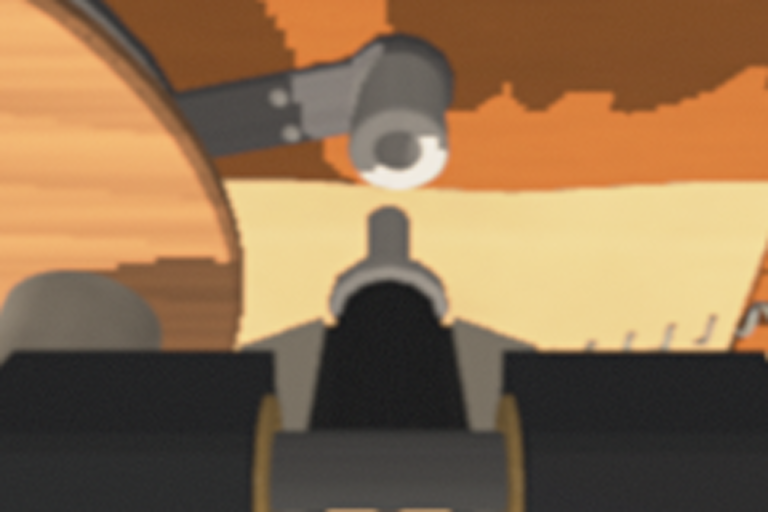

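```bash
python3 -m jog '{"xyz":[[0.12,0.16,0],[0,0,0],[0,0,-0.4],[0,0,-0.4],[0,0,0]],"angular":[[0,0,0],[0,0,0],[0,0,0],[0,0,0],[0,0,0]]}'
python3 - <<'E'
from h import *
im=capture("wrist")[:,:,::-1]
cv2.imwrite("pics/w10c.png",cv2.resize(im[130:290,200:440],None,fx=3.2,fy=3.2,interpolation=cv2.INTER_CUBIC))
o=bot.get_obs();print(o["tool_pos"],o["tcp_rot"])
im=capture("side")[:,:,::-1]
cv2.imwrite("pics/s10c.png",cv2.resize(im[210:300,290:390],None,fx=6,fy=6,interpolation=cv2.INTER_CUBIC))
E
```

```text
time: 13.3
tool_pos: [525.7, 187.6, 83.3]
tcp_rot: [2.733, 0.009, 1.568]
contact_force: [0.7, -0.1, -0.4]
grip_width: 20.0
[525.96122934 187.69767884  83.79206872] [2.73260045 0.00928963 1.56760891]
```

View pics/w10c.png

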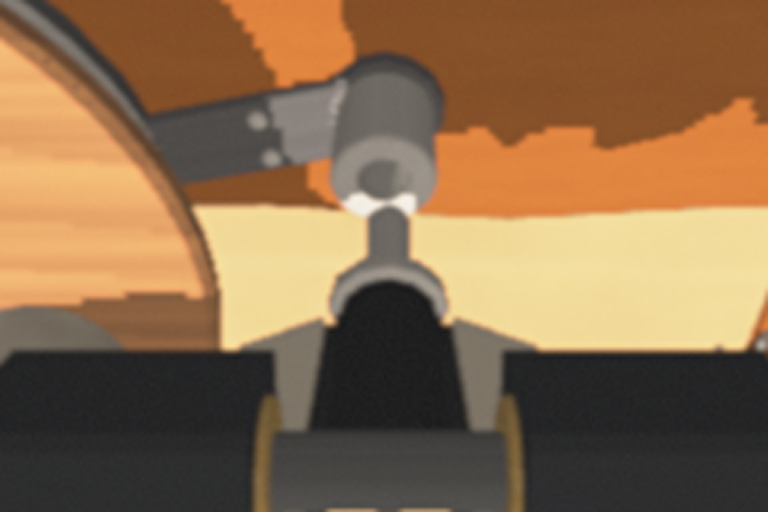

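View pics/s10c.png

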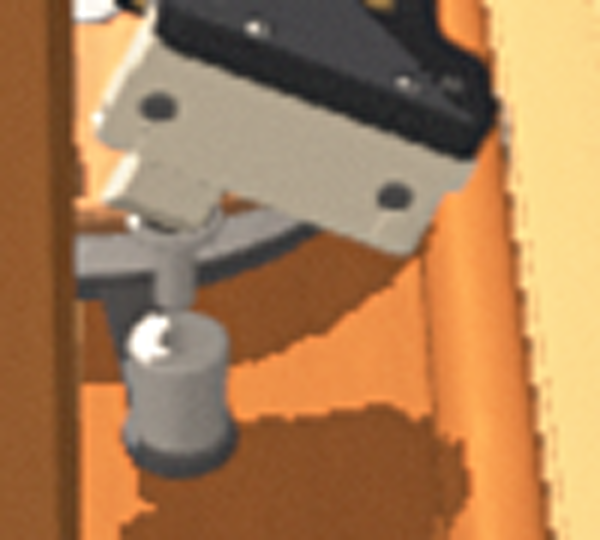

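```bash
python3 -m jog '{"xyz":[[-0.08,-0.04,-0.2],[0,0,-0.3],[0,0,-0.3],[0,0,0]],"angular":[[0,0,0],[0,0,0],[0,0,0],[0,0,0]]}'
```

```text
time: 13.8
tool_pos: [524.6, 187.0, 67.2]
tcp_rot: [2.731, 0.009, 1.568]
contact_force: [0.3, 0.5, -0.4]
grip_width: 19.7
```

```bash
python3 -m jog '{"xyz":[[0,0,-0.25],[0,0,-0.25],[0,0,0]],"angular":[[0,0,0],[0,0,0],[0,0,0]]}'
```

```text
time: 14.1
tool_pos: [524.6, 187.0, 56.2]
tcp_rot: [2.731, 0.009, 1.568]
contact_force: [0.2, -0.0, -0.7]
grip_width: 19.9
```

```bash
python3 -m jog '{"xyz":[[0,0,-0.25],[0,0,-0.18],[0,0,0]],"angular":[[0,0,0],[0,0,0],[0,0,0]]}'
python3 -m jog '{"xyz":[[0,0,0],[0,0,0],[0,0,0]],"angular":[[0,0,0],[0,0,0],[0,0,0]]}' 0.25
```

```text
time: 14.4
tool_pos: [524.7, 187.0, 46.9]
tcp_rot: [2.731, 0.009, 1.568]
contact_force: [0.8, 0.9, -1.0]
grip_width: 20.0
time: 14.7
tool_pos: [525.3, 187.2, 47.3]
tcp_rot: [2.73, 0.008, 1.568]
contact_force: [0.6, 0.1, 0.1]
grip_width: 34.3
```

```bash
python3 -m jog '{"xyz":[[-0.1,0,0.1],[-0.1,0,0.05],[-0.05,0,0],[0,0,0]],"angular":[[0,0.7,0],[0,0.7,0],[0,0.6,0],[0,0,0]]}'
python3 -m jog '{"xyz":[[0,0,0]],"angular":[[0,0,0]]}'
```

```text
time: 15.1
tool_pos: [519.8, 188.1, 51.4]
tcp_rot: [2.946, 0.006, 1.572]
contact_force: [0.3, -0.1, 0.2]
grip_width: 34.5
time: 15.2
tool_pos: [519.8, 188.0, 51.3]
tcp_rot: [2.945, 0.006, 1.572]
contact_force: [-0.3, 0.1, -0.7]
grip_width: 34.5
```

```bash
python3 -m jog '{"xyz":[[-0.05,-0.06,-0.18],[0,0,0],[0,0,0]],"angular":[[0,0,0],[0,0,0],[0,0,0]]}'
python3 -m jog '{"xyz":[[0,0,0],[0,0,0],[0,0,0],[0,0,0]],"angular":[[0,0,0],[0,0,0],[0,0,0],[0,0,0]]}' 1
```

```text
time: 15.5
tool_pos: [517.2, 186.4, 46.8]
tcp_rot: [2.944, 0.007, 1.572]
contact_force: [0.6, -0.3, -0.2]
grip_width: 34.5
time: 15.9
tool_pos: [516.5, 186.5, 46.6]
tcp_rot: [2.944, 0.008, 1.573]
contact_force: [0.7, -0.5, 0.1]
grip_width: 20.0
```

```bash
python3 -m jog '{"xyz":[[0,0,0.3],[0,0,0.6],[0,0,0.8],[0,0,0.8],[0,0,0.3],[-0.6,-0.1,0],[-0.8,-0.5,0],[-0.7,-1,0],[0,-1,0],[0,-1,0]],"angular":[[0,0,0],[0,0,0],[0,0,0],[0,0,0],[0,0,0],[0,0,0],[0,0,0],[0,0,0],[0,0,0],[0,0,0]]}'
python3 -m jog '{"xyz":[[0,-1,0],[0,-1,0],[0,-0.9,0],[0,0,0],[0,0,0]],"angular":[[0,0,0],[0,0,0],[0,0,0],[0,0,0],[0,0,0]]}'
```

```text
time: 16.9
tool_pos: [471.7, 114.4, 105.4]
tcp_rot: [2.945, 0.007, 1.577]
contact_force: [-0.6, 0.7, -1.3]
grip_width: 19.6
time: 17.4
tool_pos: [470.4, 52.4, 105.1]
tcp_rot: [2.946, 0.008, 1.573]
contact_force: [0.6, 0.3, -1.5]
grip_width: 20.0
```

```bash
python3 -m jog '{"xyz":[[-0.21,-0.64,-0.2],[0,0,-0.2],[0,0,0],[0,0,0]],"angular":[[0,0,0],[0,0,0],[0,0,0],[0,0,0]]}'
python3 -m jog '{"xyz":[[0,0,0]],"angular":[[0,0,0]]}'
```

```text
time: 17.8
tool_pos: [466.3, 42.0, 96.7]
tcp_rot: [2.946, 0.007, 1.575]
contact_force: [-0.6, 0.4, -1.2]
grip_width: 20.0
time: 17.9
tool_pos: [466.4, 42.6, 96.8]
tcp_rot: [2.946, 0.007, 1.576]
contact_force: [-0.1, 0.7, -0.7]
grip_width: 19.9
```

```bash
python3 -m jog '{"xyz":[[0,-0.17,0],[0,0,-0.3],[0,0,-0.1],[0,0,0]],"angular":[[0,0,0],[0,0,0],[0,0,0],[0,0,0]]}'
python3 - <<'E'
from h import *
im=capture("wrist")[:,:,::-1]
cv2.imwrite("pics/w11c.png",cv2.resize(im[130:290,200:440],None,fx=3.2,fy=3.2,interpolation=cv2.INTER_CUBIC))
o=bot.get_obs();print(o["tool_pos"],o["tcp_rot"],o["joint_positions"])
im=capture("side")[:,:,::-1]
cv2.imwrite("pics/s11c.png",cv2.resize(im[160:235,310:410],None,fx=7,fy=7,interpolation=cv2.INTER_CUBIC))
E
```

```text
time: 18.3
tool_pos: [466.7, 39.7, 88.3]
tcp_rot: [2.946, 0.007, 1.577]
contact_force: [0.0, -0.1, -0.2]
grip_width: 19.9
[466.69568933  39.74386801  88.40749863] [2.94570071 0.00670982 1.57708156] [-0.08684455  0.33028947  2.02608731  0.02076842  0.58964632 -1.68071417]
```

View pics/w11c.png

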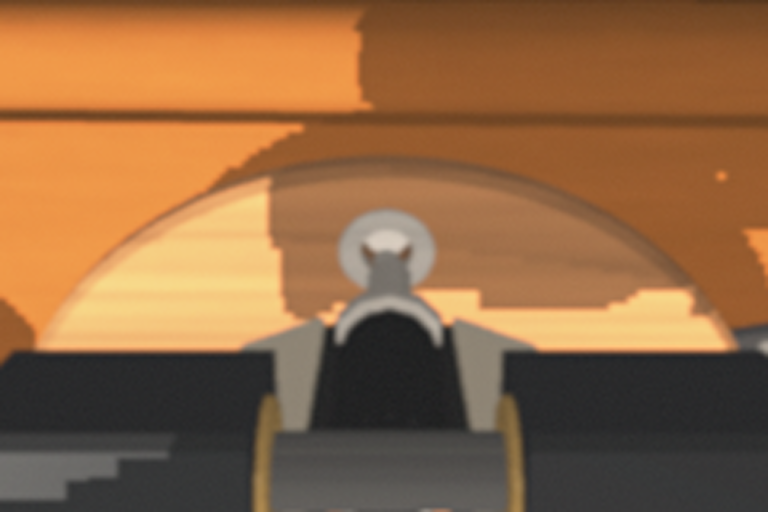

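View pics/s11c.png

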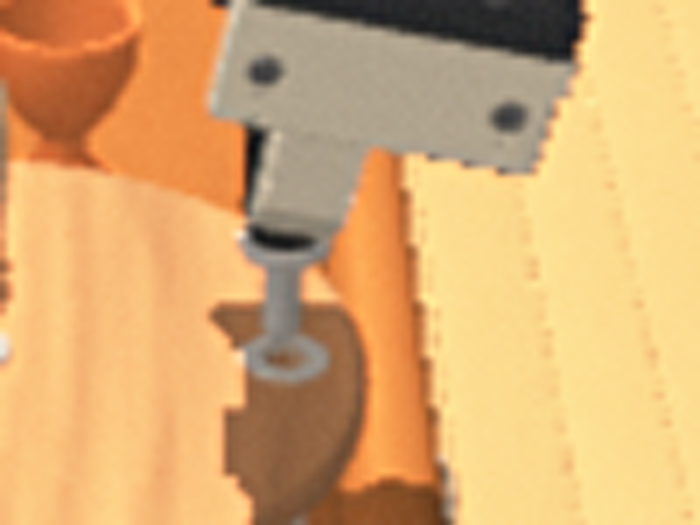

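```bash
python3 -m jog '{"xyz":[[-0.03,-0.02,-0.2],[0,0,-0.25],[0,0,-0.2],[0,0,0]],"angular":[[0,0,0],[0,0,0],[0,0,0],[0,0,0]]}'
```

```text
time: 18.8
tool_pos: [465.7, 39.3, 74.6]
tcp_rot: [2.946, 0.007, 1.577]
contact_force: [-1.6, -0.2, -1.8]
grip_width: 19.6
```

```bash
python3 -m jog '{"xyz":[[0,0,-0.15],[0,0,-0.1],[0,0,0]],"angular":[[0,0,0],[0,0,0],[0,0,0]]}'; python3 -m jog '{"xyz":[[0,0,-0.08],[0,0,0]],"angular":[[0,0,0],[0,0,0]]}'
```

```text
time: 19.1
tool_pos: [464.6, 39.4, 68.5]
tcp_rot: [2.949, 0.006, 1.577]
contact_force: [-0.8, -0.2, 0.3]
grip_width: 19.8
time: 19.3
tool_pos: [465.7, 39.4, 68.3]
tcp_rot: [2.946, 0.007, 1.577]
contact_force: [-3.2, 0.1, 2.0]
grip_width: 19.7
```

```bash
python3 -m jog '{"xyz":[[0,0.1,-0.05],[0,0.1,-0.05],[0,0.1,-0.05],[0.01,0.1,-0.05]],"angular":[[0,0,-0.18],[0,0,-0.18],[0,0,-0.18],[0,0,-0.18]]}'
```

```text
time: 19.7
tool_pos: [467.9, 44.3, 68.0]
tcp_rot: [2.939, 0.012, 1.501]
contact_force: [-6.9, -6.5, 11.7]
grip_width: 19.8
```

```bash
python3 -m jog '{"xyz":[[-0.06,0,0.06],[0,0,0]],"angular":[[0,0,0],[0,0,0]]}'
```

```text
time: 19.9
tool_pos: [466.2, 44.2, 69.4]
tcp_rot: [2.94, 0.012, 1.501]
contact_force: [-1.9, 0.5, 0.3]
grip_width: 20.3
```

```bash
python3 -m jog '{"xyz":[[-0.02,0.12,-0.06],[0,0.12,-0.03],[0,0.12,-0.02],[0,0.12,-0.02]],"angular":[[0,0,-0.18],[0,0,-0.18],[0,0,-0.18],[0,0,-0.18]]}'
```

```text
time: 20.3
tool_pos: [467.7, 52.4, 68.2]
tcp_rot: [2.935, 0.014, 1.424]
contact_force: [-4.1, -3.6, 5.0]
grip_width: 20.1
```

```bash
python3 -m jog '{"xyz":[[-0.06,0.1,0],[0,0.1,-0.02],[0,0.1,-0.02],[0,0.1,-0.02]],"angular":[[0,0,-0.22],[0,0,-0.22],[0,0,-0.22],[0,0,-0.22]]}'
```

```text
time: 20.7
tool_pos: [468.5, 59.8, 68.3]
tcp_rot: [2.93, 0.014, 1.329]
contact_force: [-2.9, -2.5, 5.5]
grip_width: 19.9
```

```bash
python3 -m jog '{"xyz":[[0,0.1,-0.02],[0.02,0.1,-0.02],[0.02,0.1,-0.02],[0.02,0.1,-0.02]],"angular":[[0,0,-0.2],[0,0,-0.2],[0,0,-0.2],[0,0,-0.2]]}'
```

```text
time: 21.1
tool_pos: [470.9, 67.0, 68.2]
tcp_rot: [2.927, 0.015, 1.243]
contact_force: [-3.3, -1.9, 3.4]
grip_width: 19.9
```

```bash
python3 -m jog '{"xyz":[[0,0.09,-0.03],[0.03,0.09,-0.03],[0.03,0.09,-0.03],[0.03,0.09,-0.03]],"angular":[[0,0,-0.2],[0,0,-0.2],[0,0,-0.2],[0,0,-0.2]]}'
```

```text
time: 21.5
tool_pos: [473.4, 74.5, 66.2]
tcp_rot: [2.926, 0.014, 1.157]
contact_force: [-2.9, -2.6, 2.5]
grip_width: 19.4
```

```bash
python3 -m jog '{"xyz":[[0,0.02,-0.08],[0,0,-0.08],[0,0,-0.08]],"angular":[[0,0,0],[0,0,0],[0,0,0]]}'
```

```text
time: 21.8
tool_pos: [474.7, 74.1, 64.1]
tcp_rot: [2.922, 0.015, 1.159]
contact_force: [-7.0, -1.5, 16.9]
grip_width: 19.4
```

```bash
python3 -m jog '{"xyz":[[-0.07,0,0.04],[0,0,0]],"angular":[[0,0,0],[0,0,0]]}'
```

```text
time: 22.0
tool_pos: [472.8, 73.9, 64.9]
tcp_rot: [2.923, 0.015, 1.16]
contact_force: [-2.8, 0.5, 2.3]
grip_width: 19.6
```

```bash
python3 -m jog '{"xyz":[[0.02,0.06,-0.03],[0,0.02,-0.03]],"angular":[[0,0,-0.1],[0,0,0]]}'; python3 -m jog '{"xyz":[[0,0,-0.05],[0,0,-0.05]],"angular":[[0,0,0],[0,0,0]]}'
```

```text
time: 22.2
tool_pos: [472.7, 74.5, 63.6]
tcp_rot: [2.923, 0.018, 1.149]
contact_force: [-3.9, -4.1, 3.8]
grip_width: 19.8
time: 22.4
tool_pos: [472.6, 73.9, 61.5]
tcp_rot: [2.924, 0.019, 1.149]
contact_force: [-4.0, -2.2, 2.2]
grip_width: 19.9
```

```bash
python3 -m jog '{"xyz":[[0,0,-0.06],[0,0,-0.06],[0,0,-0.05]],"angular":[[0,0,0],[0,0,0],[0,0,0]]}'
```

```text
time: 22.7
tool_pos: [472.5, 73.7, 57.5]
tcp_rot: [2.924, 0.019, 1.148]
contact_force: [-3.3, -4.2, 2.3]
grip_width: 19.8
```

```bash
python3 -m jog '{"xyz":[[0,0,-0.06],[0,0,-0.06]],"angular":[[0,0,0],[0,0,0]]}'; python3 -m jog '{"xyz":[[0,0,-0.05],[0,0,0]],"angular":[[0,0,0],[0,0,0]]}'
```

```text
time: 22.9
tool_pos: [472.7, 73.7, 55.4]
tcp_rot: [2.924, 0.02, 1.149]
contact_force: [-9.3, -3.3, 22.7]
grip_width: 20.1
time: 23.1
tool_pos: [472.5, 73.7, 55.6]
tcp_rot: [2.923, 0.02, 1.148]
contact_force: [-1.7, -2.3, -1.8]
grip_width: 19.9
```

```bash
python3 - <<'E'
from h import *
im=capture("wrist")[:,:,::-1]
cv2.imwrite("pics/w12c.png",cv2.resize(im[130:290,200:440],None,fx=3.2,fy=3.2,interpolation=cv2.INTER_CUBIC))
im=capture("side")[:,:,::-1]
cv2.imwrite("pics/s12c.png",cv2.resize(im[160:250,300:410],None,fx=6,fy=6,interpolation=cv2.INTER_CUBIC))
print(bot.get_obs()["contact_force"])
E
```

```text
[-6.68328755 -2.51600537  7.98765786]
```

View pics/w12c.png

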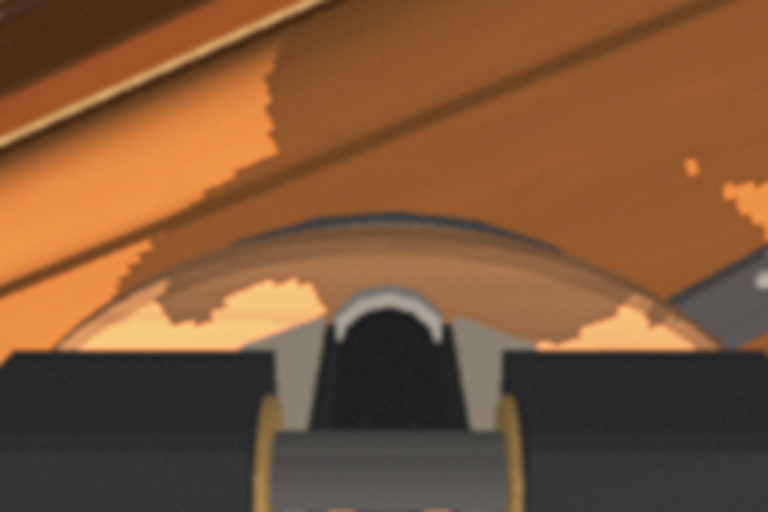

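View pics/s12c.png

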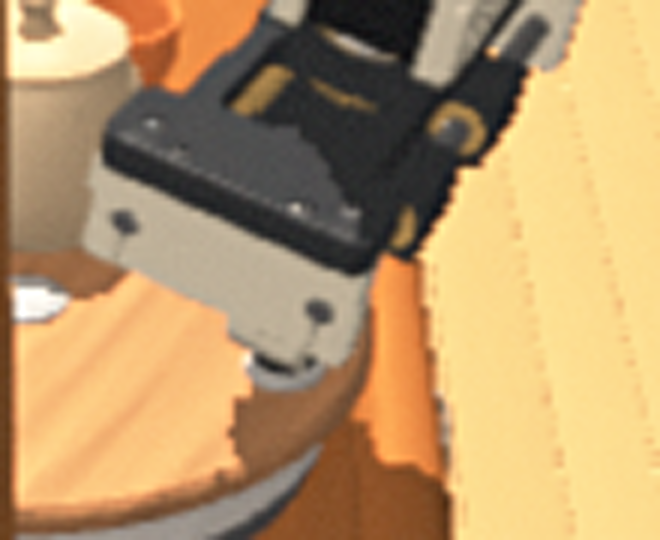

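```bash
python3 -m jog '{"xyz":[[0,0,0],[0,0,0],[0,0,0],[0,0,0]],"angular":[[0,0,0],[0,0,0],[0,0,0],[0,0,0]]}' 0.2
python3 -m jog '{"xyz":[[-0.05,0,0.2],[-0.05,0,0.3],[-0.1,0,0.5],[-0.1,0,0.6],[-0.3,0,0.6],[-0.5,0,0.6],[-0.8,0,0.5],[-0.6,0,0.5],[0,0,0],[0,0,0]],"angular":[[0,0,0],[0,0,0],[0,0,0],[0,0,0],[0,0,0],[0,0,0],[0,0,0],[0,0,0],[0,0,0],[0,0,0]]}'
python3 - <<'E'
from h import *
for n in("wrist","side","top"):
  cv2.imwrite(f"pics/{n}13.png",capture(n)[:,:,::-1])
a=cv2.imread("pics/top13.png")[140:265,220:380]; b=cv2.imread("pics/side13.png")[170:260,290:390]
cv2.imwrite("pics/t13c.png",cv2.resize(a,None,fx=4.6,fy=4.6,interpolation=cv2.INTER_CUBIC))
cv2.imwrite("pics/s13c.png",cv2.resize(b,None,fx=6,fy=6,interpolation=cv2.INTER_CUBIC))
E
```

```text
time: 23.6
tool_pos: [475.6, 74.9, 56.1]
tcp_rot: [2.918, 0.015, 1.149]
contact_force: [-0.4, -0.4, -0.3]
grip_width: 36.2
time: 24.6
tool_pos: [424.8, 75.5, 140.8]
tcp_rot: [2.912, 0.01, 1.149]
contact_force: [-0.1, 1.0, -0.3]
grip_width: 37.0
```

View pics/t13c.png

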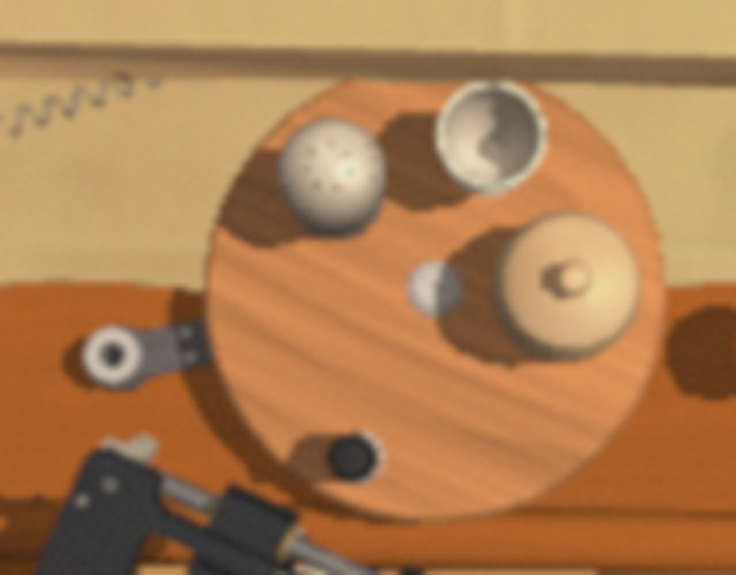

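View pics/s13c.png

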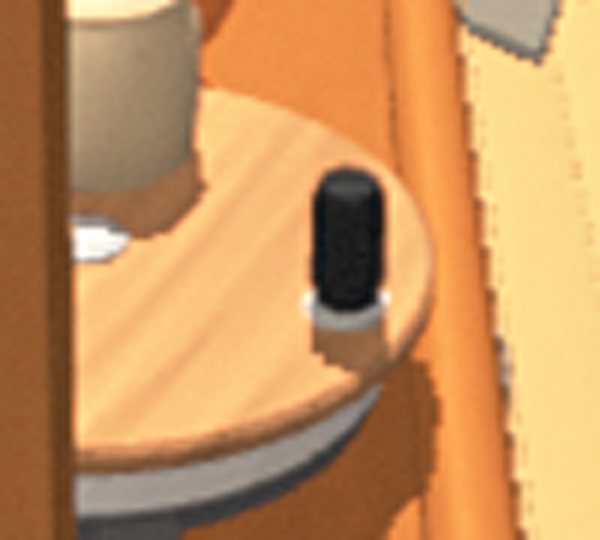

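View pics/wrist13.png

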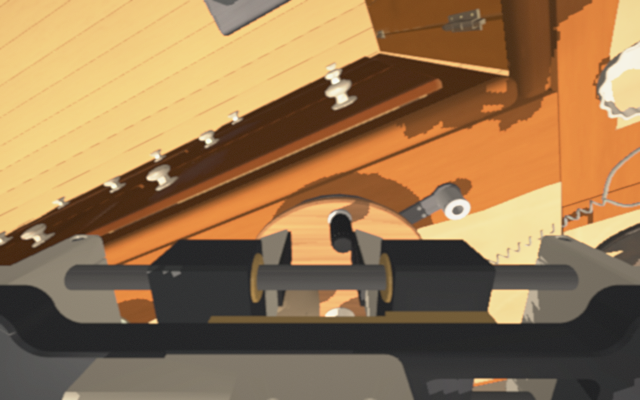

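```bash
python3 - <<'E'
from h import *
np.set_printoptions(precision=1,suppress=True)
t=tri(ray("top",220+352/4.6,140+457/4.6),ray("side",290+349/6,170+180/6));print(t)
print("collar bottom px if home",(proj("side",[t[0][0],t[0][1],t[0][2]-44])-[290,170])*6, "expected from tri z 43+44=87 (same calib gave 75.5 for 78)")
th=0.43
c=np.array([547.,39.3]);h=np.array(atz("top",220+352/4.6,140+457/4.6,87))[:2]
ex=(c-h)/np.linalg.norm(c-h);ey=np.array([-ex[1],ex[0]]);print("R",np.linalg.norm(c-h))
for n,u,v,z in[("mustard",568,280,123),("pepper",332,176,124),("egg",491,137,102)]:
    p=atz("top",220+u/4.6,140+v/4.6,z)[:2]-c;print(n,p@ex,p@ey)
E
```

```text
(array([471.2,  73.4,  83.7]), [np.float64(0.509058140470125), np.float64(0.509058140470171)])
collar bottom px if home [345.7 310.2] expected from tri z 43+44=87 (same calib gave 75.5 for 78)
R 83.54260388094008
mustard 20.253473069984288 -50.50232089337826
pepper 17.8311479926721 55.9047969640134
egg 64.28449384061612 4.076713348195431
```

```bash
python3 - <<'E'
from plant import bot
print(bot.close_job(),bot.get_obs()["time"])
E
```

```text
the job is handed in; nothing more can be done
the job is handed in; nothing more can be done
```

The pin is locked in the index plate with its collar on the board. I let go of it, backed the arm clear and handed the job in at about 25 s of the 67 s allowed.

**What I did:** I took the pin from its keeper and moved it to the bushed hole. There joint 5 reached its limit because I had tilted the gripper too far. I set the pin back in the keeper, regripped it with half the tilt and put it through the hole. I then turned the board toward +y by about 36 mm of arc until the tip dropped in, and pushed it down onto the collar.

**Last checks:**
- **Pin height:** the tool height with the collar down was 55.4–55.6 mm, against 55.6 mm expected. The two cameras put the knob top at 83.7 mm against 87 mm. They also read 2.5 mm low on the known pin at the start, so this fits within about 1 mm.
- **Pin position:** it looks upright and sits about 83.5 mm from the board's axis, against the given 83 mm.
- **Objects on the board:** all three look upright and are inside their limits. In the board frame (x, y in mm) the mustard pot is at about (20, −51), the pepper shaker at (18, 56) and the egg cup at (64, 4).

**Less than ideal:** pressing was not always light. The wrist read about 12 N early in the turn, about 17 N when the tip caught the hole's edge and about 23 N when the collar met the board. All are under the 25 N limit on pin-to-foot force, which I could not measure directly.

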